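# Load a heel into the press, run the carriage home and shut the guard

## Task

Take the tall heel out of the tray, set it down upright on the cork mat and let go, then take it again by its sides and lay it flat in the nest of the press's carriage, rounded back in the vee, while the carriage is still out in front of the guard. Then slide the carriage with the heel fully home to its stop, and only after that push the guard door shut until it snaps behind its catch. Leave the low heels and everything else on the bench where they are.

Things in the scene. Friction and masses are not known exactly. Their poses are not given: they have to be found in the camera images.
- heel_tall: Tall shoe heel of brown leather lifts, black rubber underneath; 44 mm high (the others 22), 130 g. D-shaped from above, 60 mm (x) by 54 mm (y): flat end at x = -30 mm, sides straight from there to x = +3, then a half circle, radius 27, to x = +30. Origin: middle of the underside. Starts upright in any of the three tray bays, flat end towards the robot.
- heel_breast (a point): centre of the tall heel's flat end, 22 mm above its underside
- tray: Fixed wooden tray, 156 (x) x 206 (y) mm, origin under its centre. Floor 6 mm thick. Walls along x, 50 mm high, make three bays at y = -67, 0, +67 mm, 60.7 mm wide: only 3 mm beside a heel, no room for a finger, but 30 to 45 mm are free at each heel's flat end and back. Lips 12 mm high end the bays.
- mat: Fixed cork mat on the bench in front of the tray, 100 x 100 mm, 4 mm thick (origin: centre of underside): an empty place to put the heel down and take it again by its other faces.
- press: Fixed green heel press, 200 x 520 mm. Origin: on the bench below the nest's home place; +y runs along the slide to the ram housing (y = 70 to 220 mm, 160 high). Open-topped guarded bay from y = -130 to +60 mm with walls 110 high, 8 thick, centred on x = -94 and +94; entrance at y = -130, closed by the guard door. The slide comes out towards -y.
- carriage (a joint): travel of the steel carriage along the press's +y, in m: 0 = all the way out (nest 200 mm short of home, in front of the bay), 0.200 = fully home on its end stop near the ram. Starts at 0 to 0.04. About 3 N of friction; stays where it is left.
- nest (a point): Centre of the nest's floor on the carriage, 40 mm above the bench, axes as the press's. The heel's origin belongs here, heel +x along nest +y. A straight fence (face at y = -32.5 mm, 50 long) takes the flat end; two slanted cheeks at +y form a vee for the round back, 1.5 mm clear. Both stand 22 mm above the floor. The x sides are open: fingers fit within y = -20 to +20 mm.
- carriage_handle (a point): centre of the top of the carriage's black upright handle: 26 mm (x) x 12 mm (y), its top 100 mm above the bench, 60 mm tall; it stands 66 mm towards -y from the nest's centre. Pinch it across x or push on its -y face.
- guard_door (a joint): angle of the guard door in rad: 0 = shut across the bay's entrance, behind its spring catch; starts open at 1.6 to 1.85, about along the press's -y. It stays where it is left. From 0.08 rad on a spring ball resists and pushes it back (about 3 N at the push point); past 0.02 rad it snaps home to its stop at 0.
- guard_door_hinge (a point): point on the door's upright hinge axis, 73 mm above the bench, at the entrance corner on the press's -x side. Its frame turns with the door: x from the hinge to the free edge, -y out of the outer face. Shut, the axes are parallel to the press's; as the joint grows it turns clockwise seen from above.
- guard_door_push (a point): point on the door's outer face, 130 mm from the hinge axis and 20 mm below the top edge: push here to shut it. The door is 8 mm thick, 165 mm wide, from 33 to 113 mm above the bench. Axes as at the hinge.
- heel_low_a: A low heel, same outline and colours as the tall one but only 22 mm high; lies in one of the other bays. To be left alone.
- heel_low_b: The second low heel, like the first, 22 mm high, in the remaining bay. To be left alone.
- last: A wooden shoe last, 190 x 60 mm, 60 mm high, loose on the bench beside the mat, on the robot's right. To be left alone.
- glue_jar: A grey plastic jar with black lid, 68 mm across, 85 mm high, standing at the front left, between robot and press. To be left alone.
- hammer: A hammer lying right of the tray. To be left alone.
- brush: A brush lying at the back, beyond the tray. To be left alone.
- polish_tin: A flat round tin, dark with a bright lid, 80 mm across, 30 mm high, at the back of the bench, behind the press. To be left alone.
Mind the look-alikes: they are no part of the job. Several things have the shape of the mat; the one meant has the colours described above.

How it is judged:
By the outcome, as a careful person would: the job done as asked, in the order asked, and still so for the second after the job is handed in, with the robot touching nothing.
It also fails if it takes over 72 s, if anything falls off the work surface, if the arm or the gripper's body presses on something with over 40 N, if the wrist force passes 120 N, or if a joint passes its speed limit or range.

## Robot

A 6-joint arm with a two-finger parallel gripper is mounted at the origin on the work surface. World frame = base frame: x ahead of the robot, y to its left, z up, the work surface at z = 0. Lengths are in m, angles in rad, forces in N, time in s.
With the tool pointing down it reaches from about 0.275 to 0.825 m from the base axis. Payload 4.9 kg.
Tool frame: the origin (TCP) lies between the finger pads; the fingertips stand 22 mm ahead of it and the grasp point (between the pads) lies 3 mm ahead of it; z points along the fingers, y is the line along which they close (so a half turn about z gives the same grasp; the last joint's range is limited). The gripper opens to 85 mm and grips with 20 to 120 N. Pads are 22 mm wide; open, the fingers measure 114 mm over their backs; the gripper's body (76 mm by 85 mm) begins 54 mm behind the grasp point. The pads swing forward as they close: fully open they stand 13 mm farther back than shut.
Start: joints at [1.1, 0.326, -0.193, 1.052, 0, 1.437], TCP at [0.182, 0.519, 0.253] pointing down, gripper open.
Joint ranges: [-2.65, 2.65], [-0.97, 1.79], [-1.3, 1.35], [-1.93, 2.1], [-1.47, 1.37], [-3.14, 3.14]. Speed limits (rad/s): [2.57, 2.57, 3.14, 3.14, 3.14, 3.14].

## Interface

Orientations are given as [roll, pitch, yaw] about the fixed x, y, z axes, in that order (R = Rz(yaw) Ry(pitch) Rx(roll)).
In Python, from cell import sense, read_camera, camera_info, close_job gives the robot as it stands.
- The arm moves only by the tool step_arm, never from a script. Its argument "rows" is a list of rows, each a list of 7 numbers: the shift along the world's x, y, z in units of 0.3 m (1.0 is 0.3 m), then the turn, a rotation vector about the world's x, y, z in units of pi rad (1.0 is pi rad), then the opening, from 0 (shut) to 1 (fully open). A call has exactly 8 rows; each row is the pose to reach, as a shift and turn from the pose commanded when the call began, turning the shorter way round; what a row does not reach only later rows make up. A row lasts 1/10 s, in which the tool goes at most 50 mm and 8.59 degrees, less where a joint would pass 70% of its speed; a pose out of reach is approached as far as the arm can. A call with a number of a shift or a turn outside -1 to 1 is refused whole. A call with a gripper value outside its range is refused whole. The fingers move at their own pace and stop on an object; the grip force is fixed at half the most. Time passes only in rows, so rows that repeat a pose let the fingers close, or fill a call up. It gives the time, the measured TCP pose, the force, the opening and the grip force at its end, in the units of the state.
- sense(): the state, without advancing time (a new reading comes with each control period).
- read_camera(name): name is "scene" or "top"; returns the picture (400x640x3 uint8, red, green, blue); there is no depth.
- camera_info(name): a dict with "fx", "fy", "cx", "cy" (pixels), "eye" and "rotation" of the camera in the world. Camera axes: x right, y down, z forward; pixel columns grow to the right and rows downward; lengths in m; the calibration is good to about 2 mm. A picture is of the moment at which its call begins. camera_info takes no time and is no camera call.
- close_job(): hands the job in; it is judged then, once.
The state is a dict: "time_s": time; "qpos": joint angles; "qd": joint speeds; "joint_efforts": joint torques, N m; "position": TCP position; "ee_rot": TCP orientation; "ft_force": force on the tool from outside, world axes, zero at the start; "moment": the same for the moment, N m; "width": finger opening in m; "finger_force": force on a finger pad.
Only numpy, scipy, OpenCV 4.12 (cv2) and the standard library are available. Lean on these libraries where they do the work, as an engineer would, in place of code of your own. Each camera call takes 0.05 s, during which the arm holds its last target. There are 200 camera calls.

## Working session

There is one attempt and no reset: what is moved stays moved. The work goes in short steps, Python scripts to look and compute and a tool call to move; the robot and the scene stay as the last step left them, time stands still between calls to the robot, and variables do not carry over. Pictures are saved under pics/ and viewed, at most 10 in all, crops included, and the job is handed in when it is done.

Besides the shell and the picture viewer there is one more tool, called after "Request:" as name(argument=value, ...), one argument or row to a line, values as JSON. step_arm: Moves the arm, as the interface text tells. Its arguments: {"type":"object","properties":{"rows":{"type":"array","items":{"type":"array","items":{"type":"number","minimum":-1,"maximum":1}}}},"required":["rows"]}

```bash
mkdir -p pics; ls
python3 - <<'E'
from cell import *
import cv2
for n in("scene","top"):
    cv2.imwrite(f"pics/{n}0.png",read_camera(n)[:,:,::-1]); print(n,camera_info(n))
print(sense())
E
```

```text
pics
scene {'fx': 371.7157299138186, 'fy': 371.7157299138186, 'cx': 315.79551104424894, 'cy': 201.69243214824684, 'eye': array([ 1.3480531 , -0.14952431,  0.91063395]), 'rotation': array([-2.34987438, -0.01092383,  1.60046391])}
top {'fx': 398.95333618345126, 'fy': 398.95333618345126, 'cx': 321.9494532501302, 'cy': 201.7203065009946, 'eye': array([ 0.39212569, -0.15337807,  1.15639549]), 'rotation': array([-3.01149902, -0.02262882, -1.57047585])}
{'time_s': 0.1, 'qpos': array([ 1.09979168e+00,  3.26863880e-01, -1.93492063e-01,  1.05199398e+00,
        1.12228733e-05,  1.43660268e+00]), 'qd': array([ 0.00041883, -0.00102081,  0.0031245 ,  0.0007066 ,  0.00094866,
        0.000114  ]), 'joint_efforts': array([ 1.13977840e-03, -4.44238937e+01,  2.63037944e+01,  7.85020500e-03,
       -7.71847976e-05,  2.34818431e-07]), 'position': array([0.18152279, 0.51866441, 0.25258021]), 'ee_rot': array([-3.14005453e+00, -2.18979485e-04,  2.80478148e+00]), 'ft_force': array([ 0.54193053,  0.08181834, -0.18950377]), 'moment': array([ 0.04095616,  0.01324454, -0.00539686]), 'finger_force': 0.0, 'width': 0.08560456901968809}
```

View pics/scene0.png

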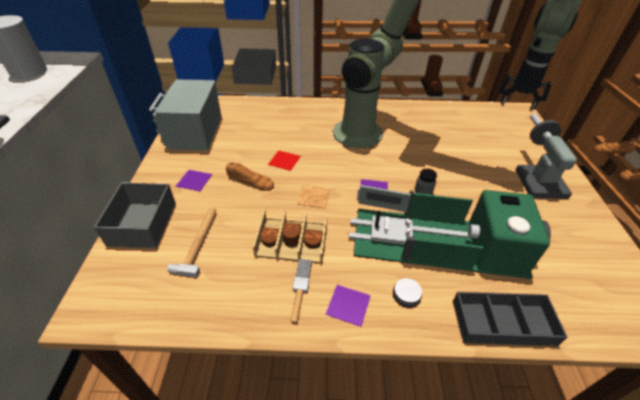

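View pics/top0.png

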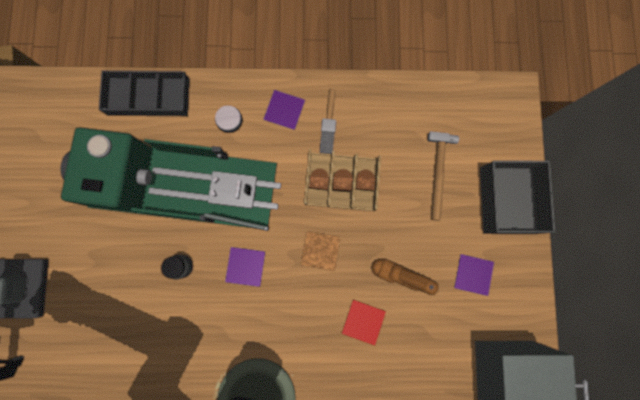

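```bash
cat > h.py <<'E'
import numpy as np,cv2
from cell import *
from scipy.spatial.transform import Rotation as R
def cam(n):
    c=camera_info(n); return c,R.from_euler('xyz',c['rotation']).as_matrix()
def proj(n,P):
    c,M=cam(n); q=(np.atleast_2d(P)-c['eye'])@M
    return np.c_[c['fx']*q[:,0]/q[:,2]+c['cx'],c['fy']*q[:,1]/q[:,2]+c['cy']]
def ray(n,uv,z):
    c,M=cam(n); uv=np.atleast_2d(uv)
    d=np.c_[(uv[:,0]-c['cx'])/c['fx'],(uv[:,1]-c['cy'])/c['fy'],np.ones(len(uv))]@M.T
    return c['eye']+d*((z-c['eye'][2])/d[:,2])[:,None]
def crop(n,name,x0,y0,x1,y1,s):
    im=read_camera(n)[y0:y1,x0:x1,::-1]
    cv2.imwrite(f'pics/{name}.png',cv2.resize(im,None,fx=s,fy=s,interpolation=cv2.INTER_CUBIC))
E
python3 - <<'E'
from h import *
crop('top','t1',50,115,390,275,2.35)
crop('scene','s1',240,165,560,285,2.5)
a=cv2.imread('pics/t1.png');b=cv2.imread('pics/s1.png')[:220]
o=np.zeros((600,800,3),np.uint8);o[:a.shape[0],:a.shape[1]]=a;o[378:598]=b[:220];cv2.imwrite('pics/c1.png',o)
print(proj('top',[[0,0,0]]),proj('scene',[[0,0,0]]))
E
```

```text
[[256.32446381 398.3760349 ]] [[357.57556163 133.20214066]]
```

View pics/c1.png

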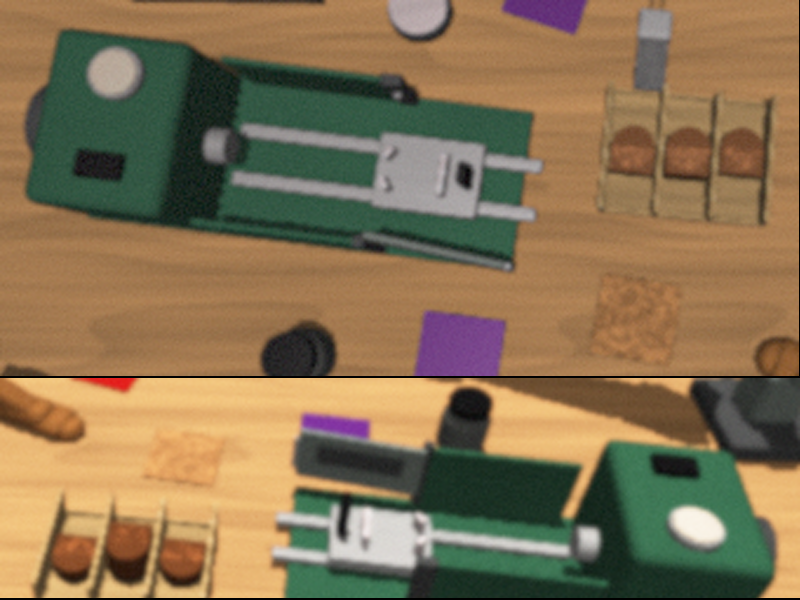

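```bash
cat > meas.py <<'E'
from h import *
def rect(m,n,z,lab):
    cs,_=cv2.findContours(m.astype(np.uint8),cv2.RETR_EXTERNAL,cv2.CHAIN_APPROX_NONE)
    c=max(cs,key=cv2.contourArea); r=cv2.minAreaRect(ray(n,c[:,0]+0.0,z)[:,:2].astype(np.float32)*1000)
    print(lab,np.round(r[0],1),np.round(r[1],1),round(r[2],1),'px',np.round(c[:,0].mean(0),1)); return c[:,0]
def reg(m,x0,y0,x1,y1):
    o=np.zeros_like(m);o[y0:y1,x0:x1]=m[y0:y1,x0:x1];return o
if __name__=='__main__':
    t=np.median([read_camera('top') for _ in range(4)],0).astype(np.uint8); s=np.median([read_camera('scene') for _ in range(4)],0).astype(np.uint8)
    np.savez('im.npz',t=t,s=s)
    H=cv2.cvtColor(t,cv2.COLOR_RGB2HSV).astype(int)
    for p in [(318,180),(343,178),(366,180),(343,200),(320,250),(345,250),(230,195),(248,190),(240,215)]: print(p,t[p[1],p[0]],H[p[1],p[0]])
    g=(H[...,1]<60)&(H[...,2]>110)
    op=cv2.morphologyEx(reg(g,190,160,290,220).astype(np.uint8),cv2.MORPH_CLOSE,np.ones((9,9)))
    op=cv2.morphologyEx(op,cv2.MORPH_OPEN,np.ones((15,15)))
    rect(op>0,'top',.04,'carriage')
    gr=(H[...,0]>60)&(H[...,0]<95)&(H[...,1]>80)
    c=rect(reg(gr,40,110,300,240),'top',.0,'press'); print(cv2.boxPoints(cv2.minAreaRect(c)))
    dk=H[...,2]<60
    rect(reg(dk,240,178,256,202),'top',.1,'handle')
E
python3 meas.py
python3 - <<'E'
from h import *
d=np.load('im.npz');t,s=d['t'],d['s']
def big(im,x0,y0,x1,y1,sc): return cv2.resize(im[y0:y1,x0:x1,::-1],None,fx=sc,fy=sc,interpolation=cv2.INTER_CUBIC)
o=np.zeros((600,800,3),np.uint8)
a=big(t,180,150,290,230,3.6);o[:288,:396]=a[:288]
b=big(t,295,145,385,275,3);o[:390,400:670]=b
c=big(s,345,175,445,265,3.3);o[300:597,:330]=c
e=big(s,250,205,335,270,2.4);o[400:556,400:604]=e
cv2.imwrite('pics/c2.png',o)
E
```

```text
(318, 180) [142  93  60] [ 12 147 142]
(343, 178) [143  93  61] [ 12 146 143]
(366, 180) [143  92  60] [ 12 148 143]
(343, 200) [148 119  81] [ 17 115 148]
(320, 250) [146 102  65] [ 14 141 146]
(345, 250) [161 119  79] [ 15 130 161]
(230, 195) [163 160 160] [  0   5 163]
(248, 190) [19 20 25] [115  61  25]
(240, 215) [53 92 70] [ 73 108  92]
carriage [572.4  75.7] [ 94.2 125. ] 0.2 px [232.1 189.3]
press [613.8 265.9] [601.4 224.4] 82.8 px [175.7 180.6]
[[ 60.917038 202.12228 ]
 [ 70.98689  126.59827 ]
 [276.46722  153.99564 ]
 [266.3974   229.51965 ]]
handle [562.9  21.9] [13.1 23.9] 80.2 px [247.5 189.3]
```

View pics/c2.png

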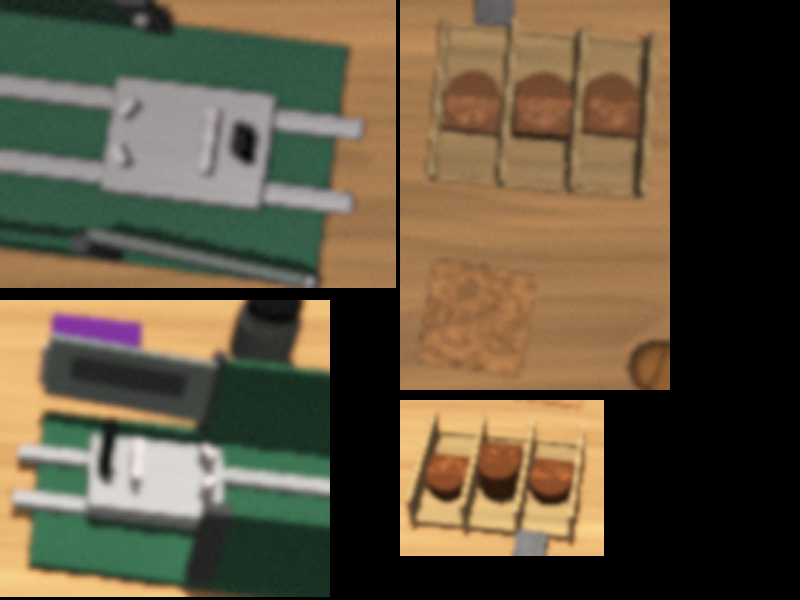

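Run:
```python
from h import *
np.set_printoptions(precision=1,suppress=True)
A=lambda L:np.array(L)/3.6+[180,150]
B=lambda L:(np.array(L)-[400,0])/3+[295,145]
C=lambda L:(np.array(L)-[0,300])/3.3+[345,175]
def P(l,n,uv,z):
    p=ray(n,uv,z)[:,:2]*1000; print(l,*p); return p
c=P('carr',"top",A([(118,76),(276,97),(262,207),(103,188)]),.04); print(c.mean(0),[np.degrees(np.arctan2(*(c[i]-c[j]))) for i,j in((0,1),(3,2))])
P('fence','top',A([(216,108),(203,172),(209,140)]),.062)
P('cheeks','top',A([(130,106),(120,154)]),.062)
P('handle','top',A([(239,142),(244,142)]),.1); P('handleS','scene',C([(108,424)]),.1)
P('fenceS','scene',C([(139,440)]),.062);P('carrS','scene',C([(90,437)]),.04)
P('door','top',A([(88,238),(315,279)]),.113);P('doorS','scene',C([(47,345),(215,362)]),.113)
P('base','top',A([(349,47),(320,270)]),.033)
P('base0','top',A([(349,47),(320,270)]),.0)
w=P('walls','top',B([(443,25),(433,178),(510,30),(501,186),(581,35),(571,190),(651,38),(643,194)]),.05);print(w.mean(0))
P('heel','top',B([(515,133),(573,137),(545,72)]),.05)
m=P('mat','top',B([(432,257),(536,274),(521,377),(418,362)]),.004);print(m.mean(0))
t=np.load('im.npz')['t'].astype(float)
sub=t[150:215,300:385]; 
f=sub[...,0]/sub[...,2]
mk=(f>2.05)
n,l,st,ce=cv2.connectedComponentsWithStats(mk.astype(np.uint8))
for i in range(1,n):
    if st[i,4]>60: print(st[i]+[300,150,0,0,0],ce[i]+[300,150])
```

```text
carr [624.7 130.9] [608.5   6.6] [521.2  15.6] [535.8 139.3]
[572.5  73.1] [np.float64(7.435145758975176), np.float64(6.698883206679048)]
fence [595.4  49.3] [545.5  57.9] [570.4  54. ]
cheeks [596.6 115.2] [559.2 121.6]
handle [562.8  24.6] [562.8  20.9]
handleS [566.3  23.4]
fenceS [549.5  59. ]
carrS [526.7  17.1]
door [489.8 129.6] [460.4 -34.9]
doorS [475.8 -28.8] [493.  129.7]
base [650.6 -49.5] [472.7 -29.6]
base0 [658.2 -46.5] [475. -26.]
walls [ 675.4 -142.5] [ 529.4 -133.8] [ 671. -206.] [ 522.1 -197.1] [ 666.5 -273.3] [ 518.5 -262.4] [ 664.  -339.9] [ 515.  -329.7]
[ 595.2 -235.6]
heel [ 572.1 -210.4] [ 568.6 -264.8] [ 630.6 -238.9]
mat [ 458.6 -132.5] [ 442.4 -232.5] [ 344.8 -217.7] [ 358.9 -119.7]
[ 401.2 -175.6]
[300 150   8  56 176] [302.4 173.1]
[362 150  23   7  82] [373.6 152.8]
[310 169  19  21 328] [318.9 179.1]
[333 169  20  23 364] [342.5 180.3]
[356 170  20  21 331] [365.4 180.3]
[379 184   6  30  80] [381.9 198.8]
[300 206  34   9 131] [313.7 210.2]
[343 209  36   6  71] [358.  212.4]
```

Request:
step_arm(
  rows=[
    [0.55,-1,0,0,0,-0.14,1],
    [0.55,-1,0,0,0,-0.14,1],
    [0.55,-1,0,0,0,-0.14,1],
    [0.55,-1,0,0,0,-0.14,1],
    [0.55,-1,0,0,0,-0.14,1],
    [0.55,-1,0,0,0,-0.14,1],
    [0.55,-1,0,0,0,-0.14,1],
    [0.55,-1,0,0,0,-0.14,1],
  ],
)

```text
time_s: 1.4
position: [0.349, 0.2156, 0.2536]
ee_rot: [3.141, 0.002, 2.357]
ft_force: [-0.3, 0.3, 0.7]
width: 0.0855
finger_force: 0.0
```

Request:
step_arm(
  rows=[
    [0.55,-1,0,0,0,-0.14,1],
    [0.55,-1,0,0,0,-0.14,1],
    [0.55,-1,0,0,0,-0.14,1],
    [0.55,-1,0,0,0,-0.14,1],
    [0.55,-1,0,0,0,-0.14,1],
    [0.55,-1,0,0,0,-0.14,1],
    [0.55,-1,0,0,0,-0.14,1],
    [0.55,-1,0,0,0,-0.14,1],
  ],
)

```text
time_s: 2.2
position: [0.5145, -0.0843, 0.253]
ee_rot: [3.14, 0.002, 1.921]
ft_force: [0.6, 1.0, -0.8]
width: 0.0854
finger_force: 0.0
```

Request:
step_arm(
  rows=[
    [0.293,-0.522,-0.34,0,0,-0.133,1],
    [0.293,-0.522,-0.34,0,0,-0.133,1],
    [0.293,-0.522,-0.34,0,0,-0.133,1],
    [0.293,-0.522,-0.34,0,0,-0.133,1],
    [0.293,-0.522,-0.34,0,0,-0.133,1],
    [0.293,-0.522,-0.34,0,0,-0.133,1],
    [0.293,-0.522,-0.34,0,0,-0.133,1],
    [0.293,-0.522,-0.34,0,0,-0.133,1],
  ],
)

```text
time_s: 3.0
position: [0.5999, -0.2357, 0.1528]
ee_rot: [3.14, 0.0, 1.509]
ft_force: [-0.4, -0.1, 0.1]
width: 0.0858
finger_force: 0.0
```

Request:
step_arm(
  rows=[
    [0,-0.005,-0.1,0,0,0,1],
    [0,-0.005,-0.2,0,0,0,1],
    [0,-0.005,-0.28,0,0,0,1],
    [0,-0.005,-0.34,0,0,0,1],
    [0,-0.005,-0.4,0,0,0,1],
    [0,-0.005,-0.4,0,0,0,1],
    [0,-0.005,-0.4,0,0,0,0.5],
    [0,-0.005,-0.4,0,0,0,0.5],
  ],
)

```text
time_s: 3.8
position: [0.6011, -0.2391, 0.0335]
ee_rot: [3.138, 0.001, 1.508]
ft_force: [-8.4, 6.1, 50.3]
width: 0.0594
finger_force: 52.8
```

Request:
step_arm(
  rows=[
    [0,0,0,0,0,0,0.4],
    [0,0,0,0,0,0,0.4],
    [0,0,0,0,0,0,0.4],
    [0,0,0,0,0,0,0.4],
    [0,0,0,0,0,0,0.4],
    [0,0,0,0,0,0,0.4],
    [0,0,0,0,0,0,0.4],
    [0,0,0,0,0,0,0.4],
  ],
)

```text
time_s: 4.6
position: [0.6012, -0.2394, 0.0338]
ee_rot: [3.138, 0.001, 1.508]
ft_force: [-0.5, 1.9, 6.7]
width: 0.0595
finger_force: 65.0
```

Request:
step_arm(
  rows=[
    [0,0,0.03,0,0,0,0.4],
    [0,0,0.08,0,0,0,0.4],
    [0,0,0.16,0,0,0,0.4],
    [0,0,0.24,0,0,0,0.4],
    [0,0,0.3,0,0,0,0.4],
    [0,0,0.3,0,0,0,0.4],
    [0,0,0.3,0,0,0,0.4],
    [0,0,0.3,0,0,0,0.4],
  ],
)

```text
time_s: 5.4
position: [0.5989, -0.2386, 0.1203]
ee_rot: [-3.14, -0.001, 1.507]
ft_force: [-0.1, 0.1, -1.5]
width: 0.0589
finger_force: 64.7
```

Run:
```python
from h import *
s=sense();print(s['position'],s['ee_rot'],s['ft_force'],s['width'])
crop('scene','lift',240,150,400,270,4)
```

```text
[ 0.59886909 -0.23859196  0.12032455] [-3.13992338e+00 -7.57330998e-04  1.50725412e+00] [-0.07768984  0.07219991 -1.45532365] 0.058869364965378944
```

View pics/lift.png

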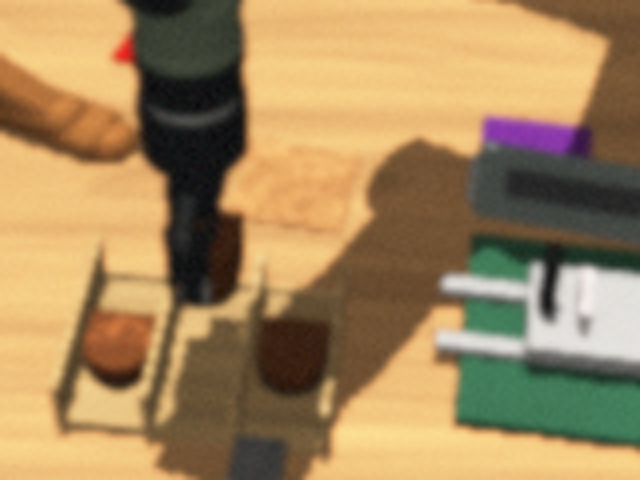

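Request:
step_arm(
  rows=[
    [-0.65,0.21,0,0,0,0.36,0.4],
    [-0.65,0.21,0,0,0,0.36,0.4],
    [-0.65,0.21,0,0,0,0.36,0.4],
    [-0.65,0.21,0,0,0,0.36,0.4],
    [-0.65,0.21,0,0,0,0.36,0.4],
    [-0.65,0.21,0,0,0,0.36,0.4],
    [-0.65,0.21,0,0,0,0.36,0.4],
    [-0.65,0.21,0,0,0,0.36,0.4],
  ],
)

```text
time_s: 6.25
position: [0.404, -0.1756, 0.1207]
ee_rot: [3.141, -0.001, 2.643]
ft_force: [-0.4, 0.3, -1.7]
width: 0.0592
finger_force: 65.1
```

Request:
step_arm(
  rows=[
    [0,0,-0.05,0,0,0.1196,0.4],
    [0,0,-0.12,0,0,0.1196,0.4],
    [0,0,-0.18,0,0,0.1196,0.4],
    [0,0,-0.22,0,0,0.1196,0.4],
    [0,0,-0.25,0,0,0.1196,0.4],
    [0,0,-0.27,0,0,0.1196,0.4],
    [0,0,-0.27,0,0,0.1196,0.4],
    [0,0,-0.27,0,0,0.1196,0.4],
  ],
)

```text
time_s: 7.05
position: [0.4048, -0.176, 0.0404]
ee_rot: [-3.142, 0.0, 3.014]
ft_force: [-0.1, -0.2, -2.0]
width: 0.0589
finger_force: 65.1
```

Lower to contact, watching the force.

Request:
step_arm(
  rows=[
    [0,0,-0.006,0,0,0,0.4],
    [0,0,-0.012,0,0,0,0.4],
    [0,0,-0.018,0,0,0,0.4],
    [0,0,-0.022,0,0,0,0.4],
    [0,0,-0.026,0,0,0,0.4],
    [0,0,-0.028,0,0,0,0.4],
    [0,0,-0.028,0,0,0,0.4],
    [0,0,-0.028,0,0,0,0.4],
  ],
)

```text
time_s: 7.85
position: [0.4047, -0.176, 0.0319]
ee_rot: [-3.142, 0.0, 3.014]
ft_force: [0.2, -0.8, -1.2]
width: 0.0588
finger_force: 65.4
```

Request:
step_arm(
  rows=[
    [0,0,-0.002,0,0,0,0.4],
    [0,0,-0.004,0,0,0,0.4],
    [0,0,-0.005,0,0,0,0.4],
    [0,0,-0.006,0,0,0,0.4],
    [0,0,-0.007,0,0,0,0.4],
    [0,0,-0.007,0,0,0,0.4],
    [0,0,-0.007,0,0,0,0.4],
    [0,0,-0.007,0,0,0,0.4],
  ],
)

```text
time_s: 8.65
position: [0.4047, -0.176, 0.0316]
ee_rot: [-3.141, 0.001, 3.014]
ft_force: [-6.2, 2.3, 26.1]
width: 0.0593
finger_force: 68.1
```

Request:
step_arm(
  rows=[
    [0,0,0.004,0,0,0,0.6],
    [0,0,0.007,0,0,0,1],
    [0,0,0.007,0,0,0,1],
    [0,0,0.007,0,0,0,1],
    [0,0,0.007,0,0,0,1],
    [0,0,0.06,0,0,0,1],
    [0,0,0.16,0,0,0,1],
    [0,0,0.28,0,0,0,1],
  ],
)

```text
time_s: 9.45
position: [0.4036, -0.1753, 0.1136]
ee_rot: [3.14, -0.003, 3.014]
ft_force: [-0.1, 0.2, -0.0]
width: 0.0855
finger_force: 0.0
```

Run:
```python
from h import *
s=sense();print(s['position'],s['ee_rot'],s['ft_force'],s['width'])
crop('scene','mat',240,130,400,250,4)
```

```text
[ 0.40355666 -0.1752956   0.11360794] [ 3.14012789e+00 -3.02223775e-03  3.01397105e+00] [-0.08394466  0.16827432 -0.04329918] 0.08545324773888904
```

View pics/mat.png

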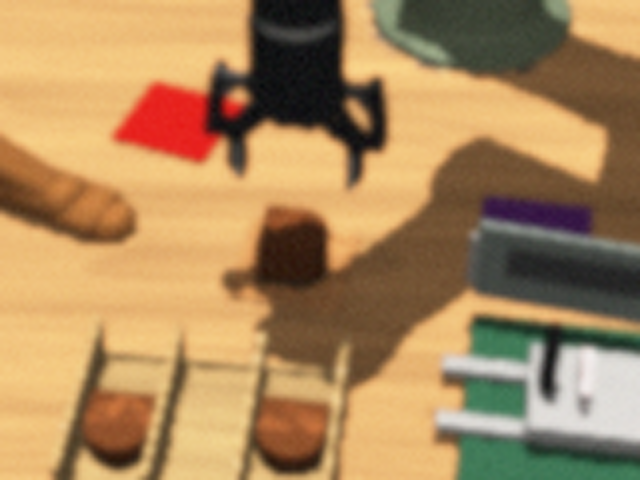

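Request:
step_arm(
  rows=[
    [-0.01,-0.027,0,0,0,-0.38,1],
    [-0.01,-0.027,0,0,0,-0.38,1],
    [-0.01,-0.027,0,0,0,-0.38,1],
    [-0.01,-0.027,0,0,0,-0.38,1],
    [-0.01,-0.027,0,0,0,-0.38,1],
    [-0.01,-0.027,0,0,0,-0.38,1],
    [-0.01,-0.027,0,0,0,-0.38,1],
    [-0.01,-0.027,0,0,0,-0.38,1],
  ],
)

```text
time_s: 10.3
position: [0.4016, -0.1841, 0.1135]
ee_rot: [-3.141, -0.0, 1.814]
ft_force: [-0.1, 0.2, -0.3]
width: 0.0851
finger_force: 0.0
```

Request:
step_arm(
  rows=[
    [0,0,0,0,0,-0.12,1],
    [0,0,0,0,0,-0.12,1],
    [0,0,0,0,0,-0.12,1],
    [0,0,-0.07,0,0,-0.12,1],
    [0,0,-0.14,0,0,-0.12,1],
    [0,0,-0.21,0,0,-0.12,1],
    [0,0,-0.253,0,0,-0.12,1],
    [0,0,-0.253,0,0,-0.12,1],
  ],
)

```text
time_s: 11.1
position: [0.4003, -0.1832, 0.0362]
ee_rot: [-3.138, -0.002, 1.443]
ft_force: [-0.8, 0.2, 0.7]
width: 0.0854
finger_force: 0.0
```

Request:
step_arm(
  rows=[
    [0,0,0,0,0,0,0.7],
    [0,0,0,0,0,0,0.6],
    [0,0,0,0,0,0,0.4],
    [0,0,0,0,0,0,0.4],
    [0,0,0,0,0,0,0.4],
    [0,0,0,0,0,0,0.4],
    [0,0,0,0,0,0,0.4],
    [0,0,0,0,0,0,0.4],
  ],
)

```text
time_s: 11.9
position: [0.4023, -0.1845, 0.0389]
ee_rot: [3.14, 0.001, 1.443]
ft_force: [-1.4, -0.1, 6.2]
width: 0.0534
finger_force: 63.4
```

Run:
```python
from h import *
np.set_printoptions(precision=1,suppress=True,linewidth=150)
d=np.load('im.npz');t=d['t'].astype(int).sum(2)//3;s=d['s'].astype(int).sum(2)//3
print(t[168:212:2,206:262:2]);
print(s[205:238,368:415:2])
```

```text
[[ 72  71  70  68  69  69  70  68  67  70  71  69  70  69  71  70  68  70  65  68  68  69  68  69  66  68  69  68]
 [ 70  69  70  76  77  73  69  68  68  70  67  67  68  67  66  69  69  69  65  68  67  67  66  67  69  69  68  68]
 [ 70  72  70 107 138 135 133 124 108  98  98  91  80  69  69  73  64  64  67  67  65  70  68  71  68  70  68  67]
 [128 121 101 130 155 154 154 153 153 152 152 148 142 139 135 125 107  97  98  92  78  69  70  68  66  67  69  71]
 [153 154 146 142 152 152 150 154 154 154 154 156 154 156 156 156 155 156 155 151 141 140 142 130 111  83  67  70]
 [147 149 149 145 163 160 115 147 154 153 154 154 154 154 156 154 156 158 158 156 157 158 157 158 155 101  65  66]
 [ 81  86 106 150 170 122 105 148 155 152 154 155 155 155 154 158 167 148 150 158 157 160 160 160 155 103 104  99]
 [ 65  71  91 147 137 106 144 156 153 154 153 154 155 158 156 158 174 133 144 159 150 157 158 161 154 128 158 157]
 [ 69  68 112 154 152 150 156 155 156 157 155 156 154 156 157 154 168 115 150 134  80  98 136 162 146 132 163 165]
 [ 68  71 127 157 156 157 156 158 156 156 156 157 157 157 156 159
[... 3998 characters left out ...]
2 114]
 [ 89  95 181 214 195 191 211 213 170 136 199 213 214 214 213 215 216 216 209 175 175 183 158  82]
 [ 90 100 184 214 211 210 213 213 182 148 205 215 215 215 214 216 215 216 204 145 131 183 161  84]
 [109 111 186 215 216 215 214 216 197 167 208 215 215 215 215 215 216 215 198 126 117 188 164  91]
 [154 140 190 215 215 215 215 215 209 195 213 215 214 215 215 215 217 215 195 123 114 189 161  95]
 [191 175 190 211 213 213 214 215 215 211 214 216 215 216 215 217 215 214 201 131 112 181 150  91]
 [208 186 174 194 197 201 208 213 214 216 216 215 215 215 216 215 216 216 210 143 104 145 126  91]
 [201 177 140 151 153 167 183 197 200 203 209 213 216 214 215 217 218 217 212 148  97 111 101  90]]
```

Request:
step_arm(
  rows=[
    [0,0,0.03,0,0,0,0.4],
    [0,0,0.1,0,0,0,0.4],
    [0,0,0.2,0,0,0,0.4],
    [0,0,0.3,0,0,0,0.4],
    [0,0,0.4,0,0,0,0.4],
    [0,0,0.45,0,0,0,0.4],
    [0,0,0.45,0,0,0,0.4],
    [0,0,0.45,0,0,0,0.4],
  ],
)

```text
time_s: 12.7
position: [0.4015, -0.184, 0.173]
ee_rot: [3.141, 0.0, 1.443]
ft_force: [-0.3, 0.3, -1.1]
width: 0.0531
finger_force: 63.1
```

Run:
```python
from h import *
np.set_printoptions(precision=1,suppress=True)
e=np.array([.127,.992]);f=np.array([.992,-.127])
def L(l,n,uv,z,off):
    p=ray(n,uv,z)[0,:2]*1000; print(l,p,'nest along',p@e-off,'lat',p@f)
print('guess',np.array([574.3,89])@e,np.array([574.3,89])@f)
L('hand L edge','top',(244.4,188.7),.1,-60)
L('hand base R edge','top',(250.8,190),.04,-72)
L('hand S','scene',(377.4,213),.1,-66)
L('handbaseS','scene',(376.3,228),.04,-66)
L('fence R edge','top',(239.2,187),.062,-32.5-6)
L('fenceS -y edge','scene',(385,222),.062,-32.5-6)
L('fenceS +y edge','scene',(389,222),.062,-32.5)
# carriage lateral by plate edges at cols 225,245
im=np.load('im.npz')['t'].astype(int).sum(2)/3
for c in (222,226,230,234,238,242):
    col=im[:,c]
    a=next(r for r in range(165,190) if col[r]>110); a-= (col[a]-110)/(col[a]-col[a-1])
    b=next(r for r in range(215,195,-1) if col[r]>110); b+=(col[b]-110)/(col[b]-col[b+1])
    P=ray('top',[(c,a),(c,b)],.04)[:,:2]*1000; print(c,a,b,P[0]@f,P[1]@f,(P.mean(0))@f)
```

```text
guess 161.2241 558.4026
hand L edge [564.8  29.9] nest along 161.42054367857673 lat 556.4501365806972
hand base R edge [570.9  22.3] nest along 166.5948205917757 lat 563.5374605784772
hand S [568.1  22.3] nest along 160.2279301037857 lat 560.7728446578902
handbaseS [575.4  25.8] nest along 164.6866816489595 lat 567.5292454987713
fence R edge [575.7  51. ] nest along 162.1847011935257 lat 564.6071026775068
fenceS -y edge [569.2  50.4] nest along 160.7992599337319 lat 558.2173194654108
fenceS +y edge [568.7  62.8] nest along 167.0158849812066 lat 556.1590192863559
222 172.04347826086956 204.06796116504853 603.8464389066223 513.4978939496618 558.672166428142
226 172.31578947368422 204.39252336448598 604.5581152683995 514.0437109149598 559.3009130916796
230 173.03030303030303 205.16666666666666 604.0089032406428 513.3342406900119 558.6715719653274
234 173.3153153153153 205.4090909090909 604.6844742295559 514.1094694346923 559.3969718321241
238 174.0744680851064 206.13392857142858 604.0078881438862 513.5375921535953 558.7727401487408
242 174.28455284552845 206.44262295081967 604.8972627205641 514.1278618456927 559.5125622831283
```

Request:
step_arm(
  rows=[
    [0.575,0.884,0,0,0,0,0.4],
    [0.575,0.884,0,0,0,0,0.4],
    [0.575,0.884,0,0,0,0,0.4],
    [0.575,0.884,0,0,0,0,0.4],
    [0.575,0.884,0,0,0,0,0.4],
    [0.575,0.884,0,0,0,0,0.4],
    [0.575,0.884,0,0,0,0,0.4],
    [0.575,0.884,0,0,0,0,0.4],
  ],
)

```text
time_s: 13.5
position: [0.574, 0.0831, 0.171]
ee_rot: [-3.139, 0.0, 1.447]
ft_force: [0.4, -1.0, -1.6]
width: 0.0533
finger_force: 63.3
```

Request:
step_arm(
  rows=[
    [0,0,-0.08,0,0,0,0.4],
    [0,0,-0.16,0,0,0,0.4],
    [0,0,-0.2,0,0,0,0.4],
    [0,0,-0.23,0,0,0,0.4],
    [0,0,-0.24,0,0,0,0.4],
    [0,0,-0.24,0,0,0,0.4],
    [0,0,-0.24,0,0,0,0.4],
    [0,0,-0.24,0,0,0,0.4],
  ],
)

```text
time_s: 14.3
position: [0.5748, 0.0811, 0.1018]
ee_rot: [3.14, -0.0, 1.443]
ft_force: [0.5, -0.8, -1.9]
width: 0.0531
finger_force: 63.3
```

Run:
```python
from h import *
s=sense();print(s['position'],s['ee_rot'],s['ft_force'],s['width'])
im=np.median([read_camera('scene') for _ in range(4)],0).astype(np.uint8)
np.save('im2.npy',im)
a=cv2.resize(im[180:250,355:435,::-1],None,fx=8,fy=8,interpolation=cv2.INTER_CUBIC)
e=np.array([.127,.992]);f=np.array([.992,-.127]);c=s['position'][:2]+.0087*e
for lx,ly,z in [(-.030,-.027,0),(-.03,.027,0),(-.03,.027,.044),(-.03,-.027,.044),(.003,.027,0),(.03,0,0)]:
    p=c+lx*e+ly*f; q=proj('scene',[*p,s['position'][2]-.0349+z])[0]; print(lx,ly,z,q); cv2.circle(a,tuple(int(v) for v in (q-[355,180]+.5)*8),3,(255,0,255),-1)
cv2.imwrite('pics/nest.png',a)
```

```text
[0.5748383  0.08110847 0.10179494] [ 3.13995815e+00 -2.16777852e-04  1.44327100e+00] [ 0.51879213 -0.756537   -1.913768  ] 0.05310345862032007
-0.03 -0.027 0 [388.60528494 215.41543934]
-0.03 0.027 0 [388.27552169 228.26362257]
-0.03 0.027 0.044 [390.49076425 218.3599704 ]
-0.03 -0.027 0.044 [390.75502167 205.49351966]
0.003 0.027 0 [399.31894946 229.63270722]
0.03 0 0 [408.2364526  224.15054156]
```

View pics/nest.png

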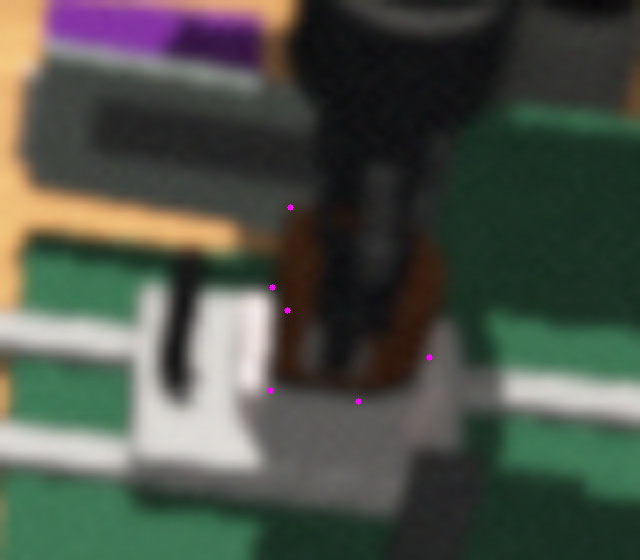

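Request:
step_arm(
  rows=[
    [0,0,-0.008,0,0,0,0.4],
    [0,0,-0.014,0,0,0,0.4],
    [0,0,-0.018,0,0,0,0.4],
    [0,0,-0.021,0,0,0,0.4],
    [0,0,-0.024,0,0,0,0.4],
    [0,0,-0.027,0,0,0,0.4],
    [0,0,-0.03,0,0,0,0.4],
    [0,0,-0.03,0,0,0,0.4],
  ],
)

```text
time_s: 15.3
position: [0.5741, 0.0811, 0.0918]
ee_rot: [-3.141, 0.0, 1.443]
ft_force: [0.5, 0.0, -1.5]
width: 0.0531
finger_force: 63.3
```

Request:
step_arm(
  rows=[
    [0,0,-0.008,0,0,0,0.4],
    [0,0,-0.016,0,0,0,0.4],
    [0,0,-0.024,0,0,0,0.4],
    [0,0,-0.032,0,0,0,0.4],
    [0,0,-0.04,0,0,0,0.4],
    [0,0,-0.045,0,0,0,0.4],
    [0,0,-0.05,0,0,0,0.4],
    [0,0,-0.05,0,0,0,0.4],
  ],
)

```text
time_s: 16.1
position: [0.574, 0.0811, 0.0766]
ee_rot: [-3.141, 0.0, 1.443]
ft_force: [0.6, -0.6, -2.2]
width: 0.0531
finger_force: 63.3
```

Request:
step_arm(
  rows=[
    [0,0,-0.002,0,0,0,0.4],
    [0,0,-0.004,0,0,0,0.4],
    [0,0,-0.006,0,0,0,0.4],
    [0,0,-0.007,0,0,0,0.4],
    [0,0,-0.007,0,0,0,0.4],
    [0,0,-0.007,0,0,0,0.4],
    [0,0,-0.007,0,0,0,0.4],
    [0,0,-0.007,0,0,0,0.4],
  ],
)

```text
time_s: 16.9
position: [0.5742, 0.0811, 0.075]
ee_rot: [3.141, 0.0, 1.443]
ft_force: [-0.8, 0.6, 1.4]
width: 0.0534
finger_force: 63.6
```

Request:
step_arm(
  rows=[
    [0,0,0.003,0,0,0,0.6],
    [0,0,0.005,0,0,0,1],
    [0,0,0.005,0,0,0,1],
    [0,0,0.005,0,0,0,1],
    [0,0,0.005,0,0,0,1],
    [0,0,0.06,0,0,0,1],
    [0,0,0.17,0,0,0,1],
    [0,0,0.3,0,0,0,1],
  ],
)

```text
time_s: 17.7
position: [0.5729, 0.0811, 0.1644]
ee_rot: [-3.138, 0.0, 1.443]
ft_force: [0.8, 0.1, -0.2]
width: 0.0853
finger_force: 0.0
```

Request:
step_arm(
  rows=[
    [-0.037,-0.293,0.01,0,0,0,0],
    [-0.037,-0.293,0.01,0,0,0,0],
    [-0.037,-0.293,0.01,0,0,0,0],
    [-0.037,-0.293,-0.05,0,0,0,0],
    [-0.037,-0.293,-0.12,0,0,0,0],
    [-0.037,-0.293,-0.2,0,0,0,0],
    [-0.037,-0.293,-0.26,0,0,0,0],
    [-0.037,-0.293,-0.26,0,0,0,0],
  ],
)

```text
time_s: 18.5
position: [0.5609, -0.006, 0.0842]
ee_rot: [-3.136, -0.0, 1.444]
ft_force: [-0.7, -0.3, -0.3]
width: 0.0001
finger_force: 0.0
```

Run:
```python
from h import *
s=sense();print(s['position'],s['ee_rot'],s['ft_force'],s['width'])
a=cv2.resize(read_camera('scene')[180:250,355:435,::-1],None,fx=5,fy=5,interpolation=cv2.INTER_CUBIC)
b=cv2.resize(read_camera('top')[150:230,180:290,::-1],None,fx=3.6,fy=3.6,interpolation=cv2.INTER_CUBIC)
o=np.zeros((350,800,3),np.uint8);o[:350,:400]=a;o[:288,400:796]=b;cv2.imwrite('pics/seat.png',o)
```

```text
[ 0.56087421 -0.00600565  0.08421905] [-3.13636976e+00 -3.11909443e-04  1.44352897e+00] [-0.73850864 -0.28918626 -0.2574895 ] 0.00012007673653424946
```

View pics/seat.png

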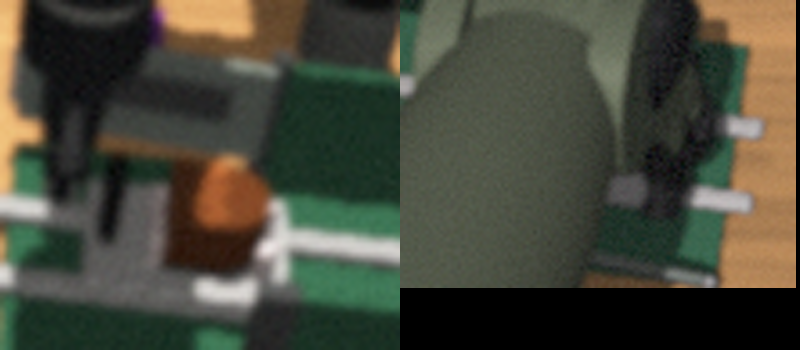

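Request:
step_arm(
  rows=[
    [0.005,0.04,0,0,0,0,0],
    [0.011,0.085,0,0,0,0,0],
    [0.017,0.13,0,0,0,0,0],
    [0.023,0.18,0,0,0,0,0],
    [0.029,0.23,0,0,0,0,0],
    [0.036,0.28,0,0,0,0,0],
    [0.042,0.33,0,0,0,0,0],
    [0.049,0.38,0,0,0,0,0],
  ],
)

```text
time_s: 19.4
position: [0.5779, 0.1086, 0.0868]
ee_rot: [3.142, 0.0, 1.443]
ft_force: [0.1, -4.1, 3.4]
width: 0.0001
finger_force: 2.2
```

Request:
step_arm(
  rows=[
    [0.004,0.03,0,0,0,0,0],
    [0.008,0.06,0,0,0,0,0],
    [0.011,0.085,0,0,0,0,0],
    [0.014,0.11,0,0,0,0,0],
    [0.017,0.13,0,0,0,0,0],
    [0.019,0.145,0,0,0,0,0],
    [0.019,0.15,0,0,0,0,0],
    [0.019,0.15,0,0,0,0,0],
  ],
)

```text
time_s: 20.2
position: [0.5832, 0.1528, 0.0865]
ee_rot: [-3.141, -0.001, 1.444]
ft_force: [-0.5, -0.9, 0.4]
width: 0.0
finger_force: 0.3
```

Request:
step_arm(
  rows=[
    [0.001,0.005,0,0,0,0,0],
    [0.001,0.01,0,0,0,0,0],
    [0.002,0.014,0,0,0,0,0],
    [0.002,0.018,0,0,0,0,0],
    [0.003,0.022,0,0,0,0,0],
    [0.003,0.026,0,0,0,0,0],
    [0.004,0.03,0,0,0,0,0],
    [0.004,0.03,0,0,0,0,0],
  ],
)

```text
time_s: 21.0
position: [0.5844, 0.1615, 0.0866]
ee_rot: [-3.141, -0.0, 1.444]
ft_force: [-1.6, -2.0, -1.0]
width: 0.0001
finger_force: 1.2
```

Request:
step_arm(
  rows=[
    [0.001,0.005,0,0,0,0,0],
    [0.001,0.01,0,0,0,0,0],
    [0.002,0.014,0,0,0,0,0],
    [0.002,0.018,0,0,0,0,0],
    [0.002,0.02,0,0,0,0,0],
    [0.003,0.022,0,0,0,0,0],
    [0.003,0.022,0,0,0,0,0],
    [0.003,0.022,0,0,0,0,0],
  ],
)

```text
time_s: 21.8
position: [0.5858, 0.1679, 0.0869]
ee_rot: [3.141, -0.0, 1.443]
ft_force: [-1.4, -3.2, -0.9]
width: -0.0002
finger_force: 1.2
```

Request:
step_arm(
  rows=[
    [0.001,0.004,0,0,0,0,0],
    [0.001,0.008,0,0,0,0,0],
    [0.001,0.012,0,0,0,0,0],
    [0.002,0.015,0,0,0,0,0],
    [0.002,0.018,0,0,0,0,0],
    [0.003,0.02,0,0,0,0,0],
    [0.003,0.02,0,0,0,0,0],
    [0.003,0.02,0,0,0,0,0],
  ],
)

```text
time_s: 22.6
position: [0.586, 0.17, 0.087]
ee_rot: [3.141, 0.008, 1.441]
ft_force: [-4.8, -14.5, 3.7]
width: 0.0001
finger_force: 7.4
```

Request:
step_arm(
  rows=[
    [-0.004,-0.03,0,0,0,0,0],
    [-0.007,-0.055,0,0,0,0,0],
    [-0.007,-0.055,0.1,0,0,0,0],
    [-0.007,-0.055,0.25,0,0,0,0],
    [-0.007,-0.055,0.38,0,0,0,0],
    [-0.007,-0.055,0.38,0,0,0,0],
    [-0.007,-0.055,0.38,0,0,0,0],
    [-0.007,-0.055,0.38,0,0,0,0],
  ],
)

```text
time_s: 23.4
position: [0.5839, 0.1575, 0.1999]
ee_rot: [-3.141, -0.0, 1.443]
ft_force: [0.6, -0.5, -1.0]
width: 0.0
finger_force: 0.0
```

Request:
step_arm(
  rows=[
    [-0.5,-0.495,0,0,0,0,0],
    [-0.5,-0.495,0,0,0,0,0],
    [-0.5,-0.495,0,0,0,0,0],
    [-0.5,-0.495,0,0,0,0,0],
    [-0.5,-0.495,0,0,0,0,0],
    [-0.5,-0.495,0,0,0,0,0],
    [-0.5,-0.495,0,0,0,0,0],
    [-0.5,-0.495,0,0,0,0,0],
  ],
)

```text
time_s: 24.2
position: [0.4356, 0.0095, 0.2006]
ee_rot: [3.141, -0.0, 1.444]
ft_force: [-0.6, 0.7, 0.3]
width: 0.0002
finger_force: 0.0
```

Run:
```python
from h import *
s=sense();print(s['position'],s['ee_rot'],s['ft_force'],s['width'])
np.set_printoptions(precision=1,suppress=True)
a=cv2.resize(read_camera('scene')[170:270,340:440,::-1],None,fx=4,fy=4,interpolation=cv2.INTER_CUBIC)
b=cv2.resize(read_camera('top')[150:250,170:270,::-1],None,fx=4,fy=4,interpolation=cv2.INTER_CUBIC)
cv2.imwrite('pics/door.png',np.hstack([a,b]))
```

```text
[0.43560452 0.00947893 0.20059417] [ 3.14105228e+00 -4.20743375e-04  1.44447484e+00] [-0.6329184   0.69953977  0.31921692] 0.0001896430509392645
```

View pics/door.png

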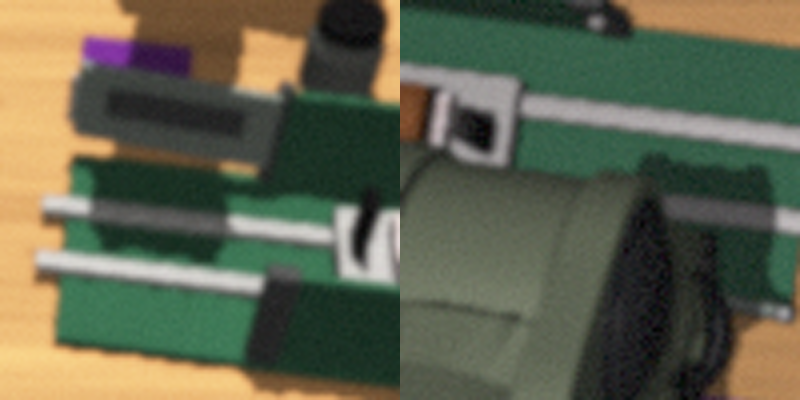

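Request:
step_arm(
  rows=[
    [0,0,-0.1,0,0,0,0],
    [0,0,-0.2,0,0,0,0],
    [0,0,-0.3,0,0,0,0],
    [0,0,-0.36,0,0,0,0],
    [0,0,-0.38,0,0,0,0],
    [0,0,-0.38,0,0,0,0],
    [0,0,-0.38,0,0,0,0],
    [0,0,-0.38,0,0,0,0],
  ],
)

```text
time_s: 25.1
position: [0.4344, 0.0092, 0.0866]
ee_rot: [-3.141, -0.0, 1.444]
ft_force: [-1.0, 0.0, 0.0]
width: -0.0001
finger_force: 0.0
```

Run:
```python
import numpy as np
from cell import sense
s=sense();p=s['position'][:2]*1000;print(s['position'],s['ft_force'])
a=np.radians(-7.3);f=np.array([np.cos(a),np.sin(a)]);e=np.array([-f[1],f[0]])
H=193*e+470*f;d=18.5
T=lambda th:H+130*(f*np.cos(th)-e*np.sin(th))-d*(e*np.cos(th)+f*np.sin(th))
b=p;byaw=1.5708
for k,th in enumerate([1.65,1.6,1.54,1.48,1.42,1.35,1.28,1.21, 1.11,1.01,.91,.81,.71,.61,.53,.45, .38,.32,.27,.22,.18,.15,.12,.1, .08,.06,.04,.02,0,-.02,-.04,-.04]):
    print(k//8,th,np.round((T(th)-b)/300,3),round((byaw-th)/np.pi,3))
    if k%8==7:b=T(th);byaw=th
```

```text
[0.43438143 0.00922232 0.08657788] [-1.00986374  0.03939075  0.01147472]
0 1.65 [ 0.039 -0.003] -0.025
0 1.6 [ 0.059 -0.01 ] -0.009
0 1.54 [ 0.085 -0.017] 0.01
0 1.48 [ 0.11  -0.022] 0.029
0 1.42 [ 0.136 -0.026] 0.048
0 1.35 [ 0.167 -0.029] 0.07
0 1.28 [ 0.197 -0.029] 0.093
0 1.21 [ 0.228 -0.028] 0.115
1 1.11 [0.043 0.006] 0.032
1 1.01 [0.086 0.017] 0.064
1 0.91 [0.127 0.031] 0.095
1 0.81 [0.167 0.05 ] 0.127
1 0.71 [0.204 0.073] 0.159
1 0.61 [0.239 0.099] 0.191
1 0.53 [0.265 0.122] 0.216
1 0.45 [0.289 0.148] 0.242
2 0.38 [0.019 0.024] 0.022
2 0.32 [0.035 0.045] 0.041
2 0.27 [0.046 0.064] 0.057
2 0.22 [0.057 0.083] 0.073
2 0.18 [0.065 0.098] 0.086
2 0.15 [0.07 0.11] 0.095
2 0.12 [0.076 0.122] 0.105
2 0.1 [0.079 0.13 ] 0.111
3 0.08 [0.003 0.008] 0.006
3 0.06 [0.006 0.016] 0.013
3 0.04 [0.009 0.025] 0.019
3 0.02 [0.011 0.033] 0.025
3 0 [0.014 0.042] 0.032
3 -0.02 [0.016 0.05 ] 0.038
3 -0.04 [0.018 0.059] 0.045
3 -0.04 [0.018 0.059] 0.045
```

Request:
step_arm(
  rows=[
    [0.039,-0.003,0,0,0,0,0],
    [0.059,-0.01,0,0,0,0,0],
    [0.085,-0.017,0,0,0,0.01,0],
    [0.11,-0.022,0,0,0,0.029,0],
    [0.136,-0.026,0,0,0,0.048,0],
    [0.167,-0.029,0,0,0,0.07,0],
    [0.197,-0.029,0,0,0,0.093,0],
    [0.228,-0.028,0,0,0,0.115,0],
  ],
)

```text
time_s: 25.9
position: [0.5039, 0.0, 0.0868]
ee_rot: [3.141, 0.0, 1.807]
ft_force: [-0.2, -0.3, 0.4]
width: -0.0001
finger_force: 0.0
```

Request:
step_arm(
  rows=[
    [0.043,0.006,0,0,0,0.032,0],
    [0.086,0.017,0,0,0,0.064,0],
    [0.127,0.031,0,0,0,0.095,0],
    [0.167,0.05,0,0,0,0.127,0],
    [0.204,0.073,0,0,0,0.159,0],
    [0.239,0.099,0,0,0,0.191,0],
    [0.265,0.122,0,0,0,0.216,0],
    [0.289,0.148,0,0,0,0.242,0],
  ],
)

```text
time_s: 26.7
position: [0.5909, 0.0447, 0.0867]
ee_rot: [3.142, 0.001, 2.568]
ft_force: [0.4, -1.0, 0.5]
width: -0.0002
finger_force: 0.0
```

Request:
step_arm(
  rows=[
    [0.019,0.024,0,0,0,0.022,0],
    [0.035,0.045,0,0,0,0.041,0],
    [0.046,0.064,0,0,0,0.057,0],
    [0.057,0.083,0,0,0,0.073,0],
    [0.065,0.098,0,0,0,0.086,0],
    [0.07,0.11,0,0,0,0.095,0],
    [0.076,0.122,0,0,0,0.105,0],
    [0.079,0.13,0,0,0,0.111,0],
  ],
)

```text
time_s: 27.5
position: [0.6135, 0.0825, 0.0867]
ee_rot: [-3.138, 0.001, 2.914]
ft_force: [-1.4, -9.5, 1.8]
width: 0.0001
finger_force: 0.0
```

Request:
step_arm(
  rows=[
    [0.001,0.007,0,0,0,0.006,0],
    [0.002,0.013,0,0,0,0.012,0],
    [0.003,0.019,0,0,0,0.018,0],
    [0.003,0.025,0,0,0,0.024,0],
    [0.004,0.03,0,0,0,0.03,0],
    [0.004,0.035,0,0,0,0.032,0],
    [0.005,0.04,0,0,0,0.032,0],
    [0.005,0.04,0,0,0,0.032,0],
  ],
)

```text
time_s: 28.3
position: [0.6165, 0.0886, 0.0899]
ee_rot: [-3.129, 0.005, 3.009]
ft_force: [-5.3, -22.3, 21.0]
width: 0.0001
finger_force: 9.8
```

Run:
```python
from h import *
s=sense();print(s['position'],s['ft_force'])
a=cv2.resize(read_camera('scene')[170:270,340:440,::-1],None,fx=4,fy=4,interpolation=cv2.INTER_CUBIC)
b=cv2.resize(read_camera('top')[130:230,180:280,::-1],None,fx=4,fy=4,interpolation=cv2.INTER_CUBIC)
cv2.imwrite('pics/shut.png',np.hstack([a,b]))
```

```text
[0.61646154 0.08858051 0.0899486 ] [ -5.25738809 -22.2957705   20.95185102]
```

View pics/shut.png

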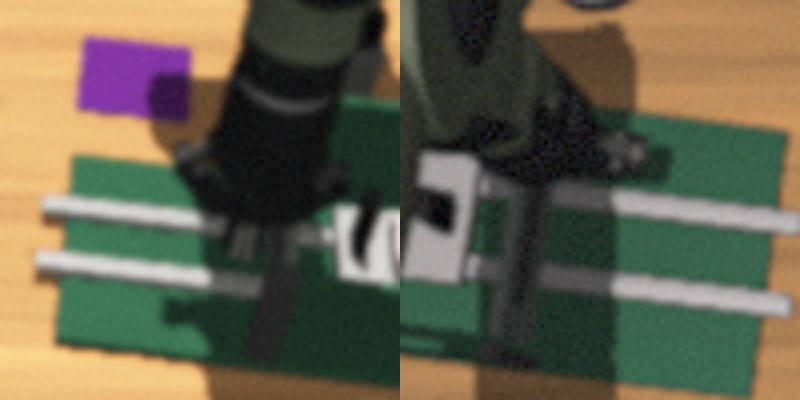

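Request:
step_arm(
  rows=[
    [-0.005,-0.04,0,0,0,0,0],
    [-0.011,-0.09,0,0,0,0,0],
    [-0.018,-0.14,0,0,0,0,0],
    [-0.025,-0.2,0.1,0,0,0,0],
    [-0.05,-0.26,0.25,0,0,0,0],
    [-0.2,-0.35,0.4,0,0,0,0],
    [-0.35,-0.5,0.5,0,0,0,0],
    [-0.5,-0.6,0.5,0,0,0,0],
  ],
)

```text
time_s: 29.2
position: [0.4965, -0.0617, 0.2312]
ee_rot: [-3.141, 0.005, 3.016]
ft_force: [0.3, -0.8, 0.9]
width: -0.0001
finger_force: 0.0
```

Request:
step_arm(
  rows=[
    [-0.1,-0.5,0,0,0,0,0],
    [-0.1,-0.5,0,0,0,0,0],
    [-0.1,-0.5,0,0,0,0,0],
    [-0.1,-0.5,0,0,0,0,0],
    [-0.1,-0.5,0,0,0,0,0],
    [-0.1,-0.5,0,0,0,0,0],
    [-0.1,-0.5,0,0,0,0,0],
    [-0.1,-0.5,0,0,0,0,0],
  ],
)

```text
time_s: 30.0
position: [0.466, -0.2093, 0.2286]
ee_rot: [3.141, -0.0, 3.016]
ft_force: [-0.2, 0.2, -0.1]
width: 0.0001
finger_force: 0.0
```

Run:
```python
from h import *
s=sense();print(s['position'],s['ft_force'])
a=cv2.resize(read_camera('scene')[170:270,340:440,::-1],None,fx=4,fy=4,interpolation=cv2.INTER_CUBIC)
b=cv2.resize(read_camera('top')[130:230,150:250,::-1],None,fx=4,fy=4,interpolation=cv2.INTER_CUBIC)
cv2.imwrite('pics/shut2.png',np.hstack([a,b]))
```

```text
[ 0.46597592 -0.20933472  0.22855582] [-0.16484371  0.16735634 -0.08273489]
```

View pics/shut2.png

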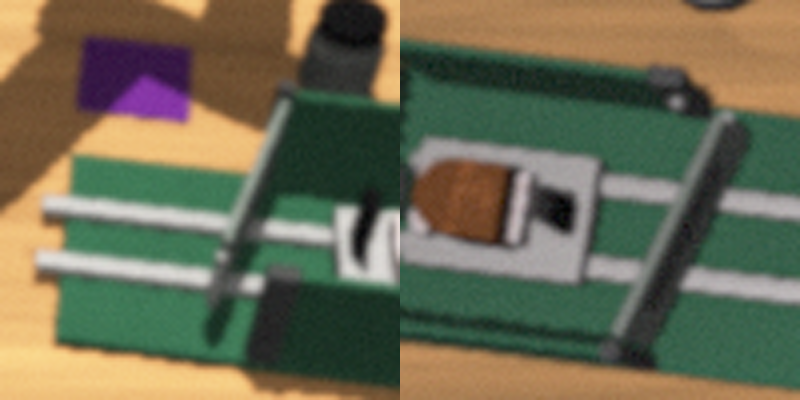

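Run:
```python
from h import *
np.set_printoptions(precision=3,suppress=True)
a=np.radians(-7.3);f=np.array([np.cos(a),np.sin(a)]);e=np.array([-f[1],f[0]])
P=ray('top',[(202.5,217),(232,159.5)],.113)[:,:2]*1000
Q=ray('scene',[(340+288/4,170+90/4),(340+215/4,170+285/4)],.113)[:,:2]*1000
for X in(P,Q):
    v=X[1]-X[0]; print(X,'along/lat',X@e,X@f,'theta',np.arctan2(-v@e,v@f),np.hypot(*v))
p=sense()['position'][:2]*1000
H=193*e+470*f
T=lambda th,d:H+125*(f*np.cos(th)-e*np.sin(th))-d*(e*np.cos(th)+f*np.sin(th))
b=T(.36,45);print('approach',b,(b-p)/300)
for th in [.36,.3,.25,.2,.16,.13,.1,.08,.06,.04,.02,0,-.02,-.04]: print(th,T(th,15),(T(th,15)-b)/300)
```

```text
[[487.476 134.571]
 [641.218  62.544]] along/lat [195.422 143.513] [466.426 628.073] theta 0.3107192981741359 169.77717364082707
[[486.861 136.411]
 [687.154  55.247]] along/lat [197.168 142.112] [465.582 674.565] theta 0.2575937659165475 216.1129899728954
approach [580.082  33.413] [0.38 0.81]
0.36 [594.132  59.92 ] [0.047 0.088]
0.3 [598.251  66.25 ] [0.061 0.109]
0.25 [601.389  71.707] [0.071 0.128]
0.2 [604.25   77.313] [0.081 0.146]
0.16 [606.335  81.897] [0.088 0.162]
0.13 [607.777  85.387] [0.092 0.173]
0.1 [609.114  88.92 ] [0.097 0.185]
0.08 [609.946  91.296] [0.1   0.193]
0.06 [610.73   93.689] [0.102 0.201]
0.04 [611.467  96.096] [0.105 0.209]
0.02 [612.155  98.518] [0.107 0.217]
0 [612.795 100.954] [0.109 0.225]
-0.02 [613.385 103.401] [0.111 0.233]
-0.04 [613.927 105.86 ] [0.113 0.241]
```

Request:
step_arm(
  rows=[
    [0.38,0.81,0,0,0,-0.38,0],
    [0.38,0.81,0,0,0,-0.38,0],
    [0.38,0.81,0,0,0,-0.38,0],
    [0.38,0.81,0,0,0,-0.38,0],
    [0.38,0.81,0,0,0,-0.38,0],
    [0.38,0.81,0,0,0,-0.38,0],
    [0.38,0.81,0,0,0,-0.38,0],
    [0.38,0.81,0,0,0,-0.38,0],
  ],
)

```text
time_s: 30.9
position: [0.5799, 0.0347, 0.2283]
ee_rot: [-3.141, -0.0, 1.889]
ft_force: [0.2, -0.5, 0.1]
width: 0.0003
finger_force: 0.0
```

Request:
step_arm(
  rows=[
    [0,0,0,0,0,-0.12,0],
    [0,0,0,0,0,-0.12,0],
    [0,0,-0.1,0,0,-0.12,0],
    [0,0,-0.22,0,0,-0.12,0],
    [0,0,-0.34,0,0,-0.12,0],
    [0,0,-0.44,0,0,-0.12,0],
    [0,0,-0.475,0,0,-0.12,0],
    [0,0,-0.475,0,0,-0.12,0],
  ],
)

```text
time_s: 31.7
position: [0.5784, 0.0327, 0.0847]
ee_rot: [-3.138, -0.0, 1.515]
ft_force: [1.3, -0.0, 0.5]
width: -0.0001
finger_force: 0.0
```

Request:
step_arm(
  rows=[
    [0.025,0.04,0,0,0,-0.023,0],
    [0.047,0.088,0,0,0,-0.023,0],
    [0.061,0.109,0,0,0,-0.023,0],
    [0.071,0.128,0,0,0,-0.023,0],
    [0.081,0.146,0,0,0,-0.023,0],
    [0.088,0.162,0,0,0,-0.023,0],
    [0.092,0.173,0,0,0,-0.023,0],
    [0.097,0.185,0,0,0,-0.023,0],
  ],
)

```text
time_s: 32.5
position: [0.6086, 0.0878, 0.086]
ee_rot: [-3.141, 0.0, 1.442]
ft_force: [0.3, 0.2, 0.7]
width: -0.0002
finger_force: 0.0
```

Request:
step_arm(
  rows=[
    [0.003,0.008,0,0,0,0,0],
    [0.005,0.016,0,0,0,0,0],
    [0.008,0.024,0,0,0,0,0],
    [0.01,0.032,0,0,0,0,0],
    [0.012,0.036,0,0,0,0,0],
    [0.012,0.036,0,0,0,0,0],
    [0.012,0.036,0,0,0,0,0],
    [0.012,0.036,0,0,0,0,0],
  ],
)

```text
time_s: 33.3
position: [0.6124, 0.0985, 0.0861]
ee_rot: [3.141, -0.0, 1.442]
ft_force: [0.6, 0.4, -0.2]
width: 0.0
finger_force: 0.0
```

Request:
step_arm(
  rows=[
    [0.001,0.006,0,0,0,0,0],
    [0.001,0.012,0,0,0,0,0],
    [0.002,0.017,0,0,0,0,0],
    [0.002,0.022,0,0,0,0,0],
    [0.002,0.026,0,0,0,0,0],
    [0.003,0.03,0,0,0,0,0],
    [0.003,0.033,0,0,0,0,0],
    [0.003,0.033,0,0,0,0,0],
  ],
)

```text
time_s: 34.1
position: [0.6127, 0.1017, 0.0863]
ee_rot: [3.141, 0.014, 1.438]
ft_force: [-3.4, -21.3, 4.6]
width: -0.0002
finger_force: 0.0
```

Request:
step_arm(
  rows=[
    [-0.004,-0.03,0,0,0,0,0],
    [-0.008,-0.06,0,0,0,0,0],
    [-0.015,-0.12,0,0,0,0,0],
    [-0.025,-0.2,0.05,0,0,0,0],
    [-0.035,-0.28,0.17,0,0,0,0],
    [-0.1,-0.4,0.3,0,0,0,0],
    [-0.2,-0.55,0.4,0,0,0,0],
    [-0.3,-0.7,0.45,0,0,0,0],
  ],
)

```text
time_s: 34.9
position: [0.5358, -0.0845, 0.2155]
ee_rot: [3.138, 0.0, 1.443]
ft_force: [1.0, -1.7, -0.4]
width: 0.0002
finger_force: 0.0
```

Request:
step_arm(
  rows=[
    [-0.15,-0.5,0.1,0,0,0,0],
    [-0.15,-0.5,0.1,0,0,0,0],
    [-0.15,-0.5,0.1,0,0,0,0],
    [-0.15,-0.5,0.1,0,0,0,0],
    [-0.15,-0.5,0.1,0,0,0,0],
    [-0.15,-0.5,0.1,0,0,0,0],
    [-0.15,-0.5,0.1,0,0,0,0],
    [-0.15,-0.5,0.1,0,0,0,0],
  ],
)

```text
time_s: 35.7
position: [0.491, -0.2313, 0.2429]
ee_rot: [-3.141, -0.001, 1.445]
ft_force: [0.6, 0.5, 0.3]
width: 0.0
finger_force: 0.0
```

Run:
```python
from h import *
np.set_printoptions(linewidth=170,precision=2,suppress=True)
t=np.median([read_camera('top') for _ in range(4)],0).astype(np.uint8);np.save('im3.npy',t)
s=t.astype(int); d=(s[...,1]-s[...,0]) # green excess: door is grey
print(sense()['position'])
print(d[150:224:4,194:240:2]);print((s.sum(2)//3)[150:224:4,194:240:2])
```

```text
[ 0.49 -0.23  0.24]
[[ 15  16  18  14  16  16  17  19  22   3  -2  -2  -2   0 -15 -40 -45 -49 -47 -48 -46 -47 -47]
 [ 24  22  17  15  15  14  17  17   7   6  -1  -4  -4  -1   0  -3 -11 -36 -51 -50 -52 -51 -50]
 [ 39  42  42  44  41  42  43  39  24   5   3   2   1   2   4   4   4  30  35  29  27  19   9]
 [ 42  41  40  41  39  40  42  44  16   5   1   2   2   8  36  40  44  43  42  41  42  39  42]
 [ 41  43  39  39  41  42  43  36   9   4   3   0   3  21  39  43  42  43  42  39  40  40  39]
 [ -4  -4  -1  12  41  42  43  29   5   3   0   1   1  19  39  42  40  43  40  40  39  40  42]
 [ -7  -5  -5  -3  -1  -1   0   3   4   4   3   1   9  26  39  41  43  41  44  41  42  44  41]
 [ -3  -4  -3  -1  -3  -3  -3   0   5  -2   1   2  -1  -4  -4  -6  -5  -5  -5  -3  -2   0   0]
 [ -4  -3  -1  32  42  39  29   6   5   0   1   1  12  23  21  16   9   2   2   1  -2  -4  -4]
 [ -3  -2   5  40  41  40  16   4   0   0   2   4  34  41  41  41  38  41  41  44  43  42  43]
 [ -3  -4  19  40  42  38   9   5   0   3   0  15  36  41  42  41  40  41  44  44  41  44  39]
 [ -3  -2  -3   1   6   8   7   4  
[... 1831 characters left out ...]
6  74  76  76  75  75  77  77  76]
 [141 115 160 165 168 151 120  63  35  39  58 142 174 168 168 167 158 150 149 146 134 112 107]
 [ 74  75  77  75  78 111 103  42  30  46  52  88 108 126 129 131 146 164 171 174 175 183 185]
 [ 77  78  75  74  84 122  83  43  41  46  50  75  76  75  76  76  74  77  77  77  75  76  76]
 [ 76  81  77  77 107 122  66  49  47  47  53  74  79  77  76  79  79  76  76  79  77  78  77]
 [ 39  40  41  46  63  61  50  48  50  47  63  77  77  78  78  78  78  77  76  79  79  79  79]
 [ 55  60  68  76  83  63  33  34  33  41  70  79  79  79  77  76  76  79  80  81  80  78  80]
 [131 122 120 119 118 106  95  84  75  67  78  80  79  78  77  76  78  79  79  79  79  81  82]]
```

Run:
```python
from h import *
t=np.load('im3.npy').astype(float).mean(2)
u=[];
for r in range(160,212,2):
    if 174<=r<=183 or 192<=r<=201: continue
    c0=round(211.5-(r-160)*.165); w=np.clip(t[r,c0-3:c0+4]-85,0,None); u.append(((np.arange(c0-3,c0+4)*w).sum()/w.sum(),r))
P=ray('top',u,.113)[:,:2]; k=np.polyfit(P[:,0],P[:,1],1); print('door yaw',np.degrees(np.arctan(k[0])),'resid mm',1e3*np.std(P[:,1]-np.polyval(k,P[:,0])),P[0],P[-1])
# press x axis direction: carriage right edge at home, before: initial image same fit
v=[]
for im,cs,rs in ((np.load('im.npz')['t'].astype(float).mean(2),(246,262),range(180,204)),(t,(188,206),range(168,197))):
    v=[]
    for r in rs:
        row=im[r,cs[0]:cs[1]]
        i=[j for j in range(len(row)-1) if row[j]>115>=row[j+1]]
        if i: j=i[-1]; v.append((cs[0]+j+(row[j]-115)/(row[j]-row[j+1]),r))
    v=np.array(v); g=np.polyfit(v[:,1],v[:,0],1)
    for _ in range(3):
        m=abs(v[:,0]-np.polyval(g,v[:,1]))<.8; g=np.polyfit(v[m,1],v[m,0],1)
    Q=ray('top',v[m],.04)[:,:2];h=np.polyfit(Q[:,0],Q[:,1],1);print('carr edge yaw',np.degrees(np.arctan(h[0])),m.sum(),Q.mean(0))
```

```text
door yaw -6.851494226803122 resid mm 0.19247801175433912 [0.63954648 0.11679024] [0.50583772 0.13318845]
carr edge yaw -6.81647618957694 17 [0.5659539  0.01365264]
carr edge yaw -6.342578584067532 26 [0.59158764 0.17313725]
```

```bash
python3 -c "
from cell import *
print(close_job())"
```

```text
the job is handed in; nothing more can be done
None
```

The job is handed in: I stood the tall heel on the mat and let go, took it again by its sides and laid it in the nest, slid the carriage to its stop, then shut the guard door at the second try. The first push sprang back to about 0.3 rad; after the second, the door measured parallel to the press. I viewed 11 pictures, one over the limit of 10.

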